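Pack the bench caddy: pen under the sliding cover, staining jar in the well

ROBOT

A 7-joint arm with a two-finger parallel gripper is mounted at the origin on a cart in front of the work surface, level with it; the furniture and walls round the work are solid. World frame = base frame: x ahead of the robot, y to its left, z up, the work surface at z = 0. Lengths are in mm, angles in rad, forces in N, time in s.
With the tool pointing down it reaches from about 400 to 875 mm from the base axis. Payload 6.5 kg.
Tool frame: the origin (TCP) lies at the centre of the arm's flange, where the gripper is bolted on; the fingertips stand 166 mm ahead of it and the grasp point (between the pads) lies 147 mm ahead of it; z points along the fingers, y is the direction in which the jaws open and shut (so a half turn about z gives the same grasp; the last joint's range is limited). The gripper opens to 88 mm and grips with 3 to 60 N. Pads are 18 mm wide; open, the fingers measure 123 mm over their backs; the gripper's body (75 mm by 187 mm) begins 45 mm behind the grasp point.
Start: joints at [-1.289, 0.536, -0.004, 1.538, 0.003, 1.067, -0.071], TCP at [221.53, 611.077, 404.716] pointing down, gripper open.
Joint ranges: [-2.7, 2.7], [-0.37, 2.16], [-1.27, 1.26], [0.24, 2.4], [-1.31, 4.45], [0.19, 1.91], [-2.76, 2.76]. Speed limits (rad/s): [2.39, 2.39, 3.14, 3.14, 3.14, 3.14, 3.14].

INTERFACE

Orientations are given as [roll, pitch, yaw] about the fixed x, y, z axes, in that order (R = Rz(yaw) Ry(pitch) Rx(roll)).
In Python, from workcell import arm gives the robot as it stands.
- The arm moves only by the tool jog_arm, never from a script. Its argument "motion" is a list of rows, each a list of 7 numbers: the gripper command: -1 is shut, 1 is fully open, values between are in proportion, then the shift along the world's x, y, z in mm, then the turn, a rotation vector about the world's x, y, z in degrees. A call has exactly 10 rows; each row is the pose to reach, as a shift and turn from the pose commanded when the call began; what a row does not reach only later rows make up. A row lasts 1/10 s, in which the tool goes at most 50 mm and 8.59 degrees, less where a joint would pass 70% of its speed; a pose out of reach is approached as far as the arm can. A call with a gripper value outside its range is refused whole. The fingers move at their own pace and stop on an object; "force" is the grip in N (left out, the last holds). Time passes only in rows, so rows that repeat a pose let the fingers close, or fill a call up. It gives the time, the measured TCP pose, the force and the opening at its end, in the units of the state.
- arm.get_obs(): the state, without advancing time (a new reading comes with each control period).
- arm.capture(name): name is "scene" or "side" or "wrist"; returns the picture (384x512x3 uint8, red, green, blue); there is no depth.
- arm.camera_info(name): a dict with "fovy" (degrees; the focal length in pixels is half the picture's height over the tangent of half this angle, whatever the lens; pixels are square), "cx", "cy" (the principal point, pixels), "k1" (the pictures are not rectified: a ray, as slopes to the right and down, at radius r is drawn at 1 + k1 r^2 times it, then the intrinsics apply), "R" (3x3) and "t" (3): a world point X has camera coordinates R X + t; the wrist camera has in their place "T_tool_cam" (4x4, takes a point from camera to tool coordinates, whose origin is the TCP and whose axes are the flange's). Camera axes: x right, y down, z forward; pixel columns grow to the right and rows downward; lengths in mm; the calibration is good to about 2 mm. A picture is of the moment at which its call begins: read the wrist's pose just before it. camera_info takes no time and is no camera call.
- arm.close_job(): hands the job in, once; it reports no verdict.
The state is a dict: "t": time; "qpos": joint angles; "qvel": joint speeds; "tau": joint torques, N m; "ee_pos": TCP position; "tool_rot": TCP orientation; "contact_force": force on the tool from outside, world axes, zero at the start; "wrist_torque": the same for the moment, N m; "width": opening from 0.0 (shut) to 1.0 (fully open).
Only numpy, scipy, OpenCV 4.12 (cv2) and the standard library are available. Lean on these libraries where they do the work, as an engineer would, in place of code of your own. Each camera call takes 0.05 s, during which the arm holds its last target. There are 200 camera calls.

TASK

Pack the grey two-bay caddy. Lay the highlighter pen flat in the long open tray, push the sliding cover by its upright grip all the way across the tray to its end stop, then stand the staining jar gently and upright, lid up, in the square well that the cover has left; let go of everything and leave the other things on the desk where they are.

Things in the scene. Friction and masses are not known exactly. Their poses are not given: they have to be found in the camera images.
- caddy: Low grey box with two bays, fixed to the desk, 184 (x) x 228 (y) x 46 mm high; origin at the centre of its underside, x across the slide, y along the slide, z up. Tray on its +y side, square well on its -y side; the deck round them is 34 mm above the desk. Side walls with guide lips (|x| over 75 mm) and end stops (|y| over 108 mm) rise to 46 mm
- tray (a point): Middle of the floor of the long rectangular tray, 160 mm in x (152 between the lips above it), 96 mm in y (from +7 to +103 mm in the caddy frame). The floor is 5 mm above the desk, this point 6 mm; axes as the caddy's
- well (a point): Middle of the floor of the square well, 76 x 76 mm, at y = -55 mm in the caddy frame. The floor is 5 mm above the desk, this point 6 mm; axes as the caddy's
- cover (a joint): Position (m) along the caddy's y of the flat metal cover, 158 (x) x 106 (y) mm, top 39 and underside 35 mm above the desk. 0: at the -y stop, over the well, tray open; 0.110: at the +y stop, over the tray, well open. Starts at 0 to 0.020, covering up to 11 mm of the tray's edge. Cover's middle: caddy y = -0.055 + value. Friction about 2 N, no spring; things over 33 mm high in a bay block it
- cover_grip (a point): Point on the cover's black upright grip, 67 mm above the desk, above the cover's middle and moving with it, axes as the caddy's. The grip is a bar 60 mm long (x) and 14 mm thick (y, the sliding direction); its top is 76 mm above the desk, its foot pad's top 43 mm
- highlighter: Highlighter pen lying flat, barrel 117 mm long (its y axis), 16 mm wide (collides as 14 mm) and 16 mm high, 0.03 kg, does not roll; the longer of the two thick pens. Origin at the centre of its underside
- coplin_jar: Staining jar, round and clear with pinkish inside and a black screw lid, standing: body 59 mm across up to 86 mm, lid 48 mm across from 86 to 102 mm, 0.19 kg. Origin at the centre of its underside, z up. It stands in the well with some 8 mm of play on each side
- bottle_amber_a: Amber reagent bottle with black cap, 52 mm across, 112 mm high, loose; a bystander to be left alone. Origin at the centre of its underside
- marker: Short thick marker, 82 mm long (its y axis), 16 mm wide, 14 mm high, loose; a bystander to be left alone. Origin at the centre of its underside
Not all that is in view belongs to the job. Leave any purple look-alike of the coplin_jar alone. What is shaped like the highlighter but blue is not meant.

How it is judged (in metres and radians):
On the way, in this order (a step that is already met when the one before it is completed fails the run):
1. the highlighter lies flat on the tray's floor, released (x of highlighter in the frame of caddy between -0.06 and 0.06 m and y of highlighter in the frame of caddy between 0.007 and 0.103 m and z of highlighter in the frame of caddy below 0.012 m and angle between highlighter's own y axis and vertical above 1.45 rad and contact force between highlighter and the fingers below 0.3 N), for 0.2 s.
2. the cover is at its end stop over the tray, the highlighter lying under it (all of step 1 and value of joint cover above 0.107 m), for 0.2 s.
3. the jar stands upright in the square well, released (horizontal distance between coplin_jar and well below 0.016 m and z of coplin_jar in the frame of caddy below 0.01 m and angle between coplin_jar's own z axis and vertical below 0.09 rad and contact force between coplin_jar and the fingers below 0.3 N), for 0.2 s.
At the end, for the whole second after the job is handed in: The highlighter lies flat on the floor of the long tray, the cover is within 3 mm of its end stop over the tray, the staining jar stands upright (within 5 degrees) on the floor of the square well, all released and at rest (all of step 2 and all of step 3 and linear speed of each of highlighter, coplin_jar below 0.02 m/s); the robot touches nothing.
It fails at once if the staining jar is tipped by more than 35 degrees (angle between coplin_jar's own z axis and vertical above 0.6 rad).
It fails at once if the jar is dropped: it falls free of the fingers at over 0.6 m/s (a drop of about 20 mm) (contact force between coplin_jar and the fingers below 0.1 N and linear speed of coplin_jar above 0.6 m/s).
It fails at once if the amber bottle is moved by more than 30 mm (distance of bottle_amber_a from where it was at the start of the episode above 0.03 m).
It fails at once if the short marker is moved by more than 30 mm (distance of marker from where it was at the start of the episode above 0.03 m).
It also fails if it takes over 64 s, if anything falls off the work surface, if the arm or the gripper's body presses on something with over 40 N, if the wrist force passes 120 N, or if a joint passes its speed limit or range.

## Working session

There is one attempt and no reset: what is moved stays moved. The work goes in short steps, Python scripts to look and compute and a tool call to move; the robot and the scene stay as the last step left them, time stands still between calls to the robot, and variables do not carry over. Pictures are saved under pics/ and viewed, about 8 in all and at most 12, crops included, and the job is handed in when it is done.

Besides the shell and the picture viewer there is one more tool, called after "Request:" by a JSON object that holds its "api" and its "payload". jog_arm: Moves the arm, as the interface text tells. Its arguments: {"type":"object","properties":{"motion":{"type":"array","items":{"type":"array","items":{"type":"number"}}},"force":{"type":"number"}},"required":["motion"]}

```bash
mkdir -p pics; cat > h.py <<'E'
import numpy as np, cv2
from workcell import arm
def save(n,img): cv2.imwrite(f'pics/{n}.png',img[:,:,::-1])
def cam(name,obs=None):
    c=arm.camera_info(name)
    f=192/np.tan(np.radians(c['fovy'])/2)
    if 'R' in c: R=np.array(c['R']);t=np.array(c['t'])
    else:
        from scipy.spatial.transform import Rotation as Ro
        o=obs or arm.get_obs(); T=np.eye(4)
        T[:3,:3]=Ro.from_euler('xyz',o['tool_rot']).as_matrix() if np.size(o['tool_rot'])==3 else np.array(o['tool_rot'])
        T[:3,3]=o['ee_pos']; M=np.linalg.inv(T@np.array(c['T_tool_cam'])); R=M[:3,:3];t=M[:3,3]
    return dict(f=f,cx=c['cx'],cy=c['cy'],k=c['k1'],R=R,t=t)
def ray(c,uv):
    K=np.array([[c['f'],0,c['cx']],[0,c['f'],c['cy']],[0,0,1.]])
    p=cv2.undistortPoints(np.float64(uv).reshape(-1,1,2),K,np.array([c['k'],0,0,0.])).reshape(-1,2)
    d=np.c_[p,np.ones(len(p))]@c['R']; return -c['R'].T@c['t'],d
def onz(c,uv,z):
    o,d=ray(c,uv); return o+d*((z-o[2])/d[:,2])[:,None]
def proj(c,X):
    p=np.atleast_2d(X)@c['R'].T+c['t']; s=p[:,:2]/p[:,2:]
    s=s*(1+c['k']*(s**2).sum(1,keepdims=True)); return s*c['f']+[c['cx'],c['cy']]
E
python3 - <<'E'
from h import *
o=arm.get_obs(); print(o)
ims=[]
for n in ('scene','side','wrist'):
    im=arm.capture(n); save(n+'0',im); ims.append(im); c=cam(n); print(n,c['f'],c['k'],-c['R'].T@c['t'])
E
```

```text
{'t': 0.0, 'qpos': array([-1.28921971,  0.53714619, -0.00444677,  1.53882025,  0.00260758,
        1.06731911, -0.07118978]), 'qvel': array([-4.97107379e-04,  8.84384470e-05, -5.63976047e-05, -2.57765783e-03,
       -3.09415657e-03, -7.19194995e-04, -1.23427239e-03]), 'tau': array([-1.69593145e-04, -5.70991123e+01,  9.90954526e-01, -2.51599360e+01,
       -5.61534951e-02,  1.79619086e-02,  1.67104358e-04]), 'ee_pos': array([221.410065  , 610.79125932, 403.8723357 ]), 'tool_rot': array([-3.13991028e+00,  1.26524460e-04,  2.79390886e+00]), 'contact_force': array([-0.86908561,  0.69699861,  1.4268109 ]), 'wrist_torque': array([0.05276757, 0.02039804, 0.01348003]), 'width': 1.0021722550984935}
scene 483.5932645038994 -0.18916260204979998 [ -99.71577558  304.07998384 1440.89800343]
side 374.2364108922987 -0.09641372651439076 [ 860.08371982  432.25781912 1038.35124785]
wrist 328.2786466959134 -0.022606628619419984 [149.26946416 636.37810665 383.44563422]
```

View pics/scene0.png

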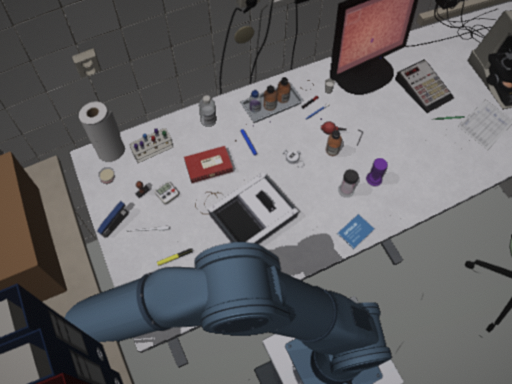

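View pics/side0.png

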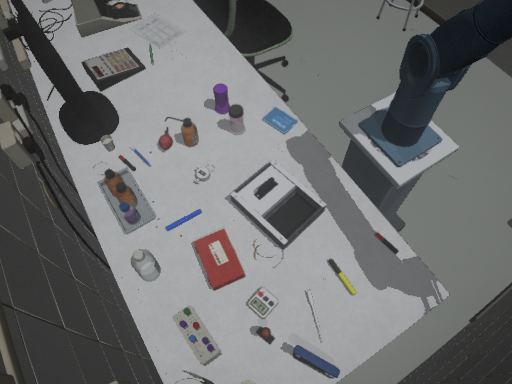

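The scene view shows the caddy at about (253,210), the clear pinkish jar at (349,182), the purple look-alike at (377,172), the amber bottle at (334,145), the yellow highlighter at (175,257) and a blue pen at (249,142). The side view shows the jar at (236,117), the purple one at (221,98), the highlighter at (342,277) and a short red/black marker at (386,243). The targets are the yellow pen and the clear jar with the black lid. I'll confirm both in an enlarged crop.

```bash
python3 - <<'E'
from h import *
sd=cv2.imread('pics/side0.png'); sc=cv2.imread('pics/scene0.png')
def crop(im,x,y,w,h,s): return cv2.resize(im[y:y+h,x:x+w],(w*s,h*s),interpolation=cv2.INTER_CUBIC)
A=crop(sd,225,155,105,95,4)   #420x380 at 0,0
B=crop(sc,205,170,95,75,4)    #380x300
C=crop(sd,170,75,100,75,2)   #200x150
D=crop(sd,320,225,90,75,2)
E_=crop(sc,320,120,80,80,2)
out=np.zeros((600,800,3),np.uint8)
out[:380,:420]=A; out[:300,420:800]=B; out[400:550,:200]=C; out[400:550,210:390]=D; out[400:560,400:560]=E_
cv2.imwrite('pics/m1.png',out)
for n,im in (('side',sd),('scene',sc)):
    hsv=cv2.cvtColor(im,cv2.COLOR_BGR2HSV)
    m=cv2.inRange(hsv,(22,110,100),(35,255,255))
    k,l,s,ce=cv2.connectedComponentsWithStats(m)
    c=cam(n)
    for i in range(1,k):
        if s[i,4]>20: print(n,s[i],ce[i],onz(c,ce[i],8)[0])
E
```

```text
side [338 272  18  23 119] [346.69747899 282.79831933] [501.93864281 319.90004818   8.        ]
scene [158 254  21  11  79] [167.93670886 259.01265823] [504.52573454 319.03824883   8.        ]
```

View pics/m1.png

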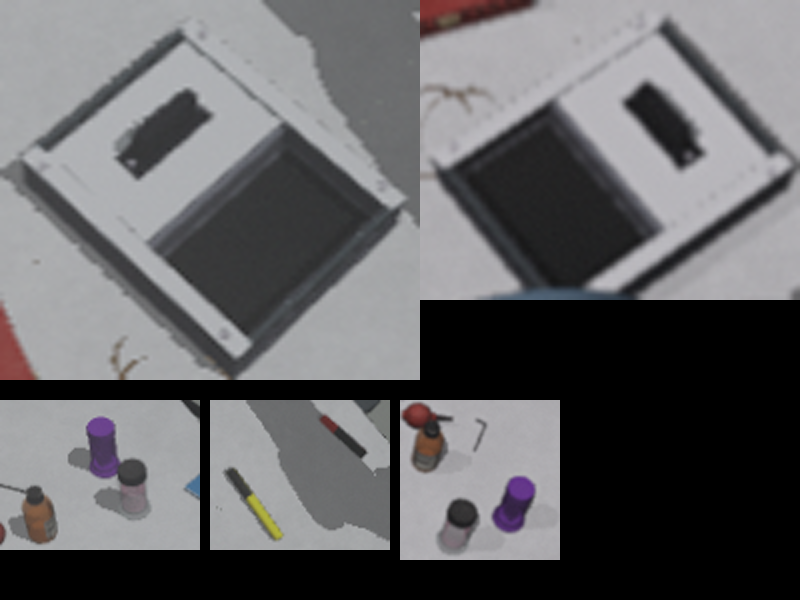

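The crop confirms the targets: yellow pen with a dark cap in side (331,260)-(355,293), and the clear pinkish jar with its black lid at side (236,108) and scene (351,176). The purple jar, amber bottle and red/black marker are separate objects. The caddy tray is open, with the cover over the well.

```bash
python3 - <<'E'
from h import *
s=cam('side');c=cam('scene')
P=np.array([[195,18],[407,203],[238,356],[22,160]])/4+[225,155]
W=onz(s,P,46);print(W, W.mean(0))
print([np.linalg.norm(W[i]-W[(i+1)%4]) for i in range(4)])
d=(W[1]-W[0]+W[2]-W[3]);print('ydir deg',np.degrees(np.arctan2(d[1],d[0])))
Q=(np.array([[435,160],[662,18],[795,163]])-[420,0])/4+[205,170]
V=onz(c,Q,46);print('scene +y,-y,-y',V)
print('hl',onz(s,[[331,260],[355,293.5]],8))
print('jar side',onz(s,[236,108.5],102),'scene',onz(c,[351,176.5],102))
print('purple',onz(s,[170+50,75+12.5],102),'amber',onz(s,[170+17,75+47],112))
g=np.array([[165,132]])/4+[225,155];print('grip',onz(s,g,60))
print('marker',onz(s,np.array([[320+56,225+9],[320+76,225+27]]),7))
E
```

```text
[[ 462.70568896 -115.78413054   46.        ]
 [ 419.68600417  107.89003465   46.        ]
 [ 594.54200877  140.96664857   46.        ]
 [ 644.59688123  -76.92213064   46.        ]] [530.38264578  14.03760551  46.        ]
[np.float64(227.77362765104417), np.float64(177.95697438384894), np.float64(223.56433160663727), np.float64(185.99640013388378)]
ydir deg 101.90281400446628
scene +y,-y,-y [[ 590.63232387  138.76523535   46.        ]
 [ 632.50569042  -84.82189982   46.        ]
 [ 464.66934627 -122.77980447   46.        ]]
hl [[498.67469992 242.53117947   8.        ]
 [501.20850326 356.38036517   8.        ]]
jar side [[ 479.0164141  -321.78334906  102.        ]] scene [[ 478.99526998 -317.27687789  102.        ]]
purple [[ 477.30843259 -434.52550587  102.        ]] amber [[ 644.40710104 -348.37689412  112.        ]]
grip [[544.35349439 -33.27506315  60.        ]]
marker [[334.03461813 251.25663673   7.        ]
 [321.15318629 327.61474748   7.        ]]
```

Request:
{"api": "jog_arm", "payload": {"motion": [[1,25,-28,-10,0,0,-7],[1,55,-62,-20,0,0,-14],[1,85,-97,-30,0,0,-21],[1,115,-132,-40,0,0,-28],[1,150,-167,-50,0,0,-36],[1,183,-202,-60,0,0,-44],[1,215,-237,-70,0,0,-52],[1,245,-270,-80,0,0,-60],[1,265,-295,-85,0,0,-66],[1,279,-312,-90,0,0,-71]]}}

```text
t: 1.15
ee_pos: [502.1, 296.3, 314.3]
tool_rot: [3.141, 0.001, 1.547]
contact_force: [-0.1, 0.0, 0.1]
width: 1.004
```

Request:
{"api": "jog_arm", "payload": {"motion": [[1,0,0,0,0,0,0],[1,0,0,0,0,0,0],[1,0,0,0,0,0,0],[1,0,0,0,0,0,0],[1,0,0,0,0,0,0],[1,0,0,0,0,0,0],[1,0,0,0,0,0,0],[1,0,0,0,0,0,0],[1,0,0,0,0,0,0],[1,0,0,0,0,0,0]]}}

```text
t: 2.15
ee_pos: [500.6, 299.0, 314.7]
tool_rot: [3.142, 0.0, 1.555]
contact_force: [-0.8, -0.1, -1.0]
width: 0.999
```

```bash
python3 - <<'E'
from h import *
o=arm.get_obs(); print(o['t'],o['ee_pos'],o['tool_rot'],o['contact_force'])
c=cam('wrist',o); im=arm.capture('wrist'); save('w1',im); print('campos',-c['R'].T@c['t'])
hsv=cv2.cvtColor(im,cv2.COLOR_RGB2HSV)
m=cv2.inRange(hsv,(22,110,80),(35,255,255)); p=cv2.findNonZero(m)
r=cv2.minAreaRect(p); b=cv2.boxPoints(r); print(r); print(onz(c,b,10))
im2=arm.capture('scene'); save('scene1',im2)
E
```

```text
2.15 [500.5596021  299.02076867 314.71426645] [3.14158341e+00 5.89736207e-05 1.55453241e+00] [-0.80017067 -0.05256135 -1.02657277]
campos [501.25629828 374.74937486 294.09941602]
((257.5, 229.5), (235.0, 455.0), 90.0)
[[306.68037178 359.96033385  10.        ]
 [695.12531258 354.16992732  10.        ]
 [743.34675326 106.18050997  10.        ]
 [251.06081135 113.18368388  10.        ]]
```

View pics/w1.png

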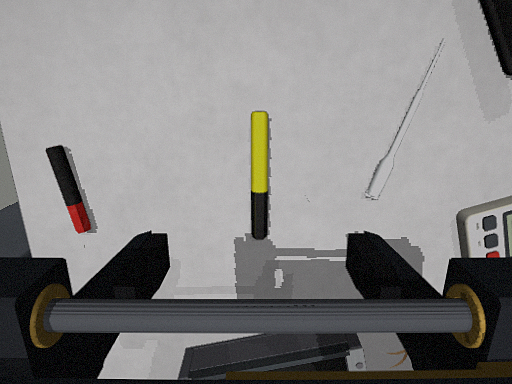

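The wrist view shows the pen vertical in the picture, from (259,111) to (259,239), aligned with the jaws' mid-plane. The short marker is at left (68,190), out of the way.

```bash
python3 - <<'E'
from h import *
c=cam('wrist'); print(onz(c,[[259.5,111],[259.5,239],[259.5,192],[251,150],[268,150],[70,190]],8))
# scene1: caddy refine
im=cv2.imread('pics/scene1.png'); w,h=130,100
cv2.imwrite('pics/m2.png',cv2.resize(im[160:260,190:320],(780,600),interpolation=cv2.INTER_CUBIC))
E
```

```text
[[502.68573211 357.07666503   8.        ]
 [501.15148826 237.81304302   8.        ]
 [501.75563765 284.90658452   8.        ]
 [494.78100347 323.7185872    8.        ]
 [509.72628496 323.49872108   8.        ]
 [327.64727308 289.36566491   8.        ]]
```

View pics/m2.png

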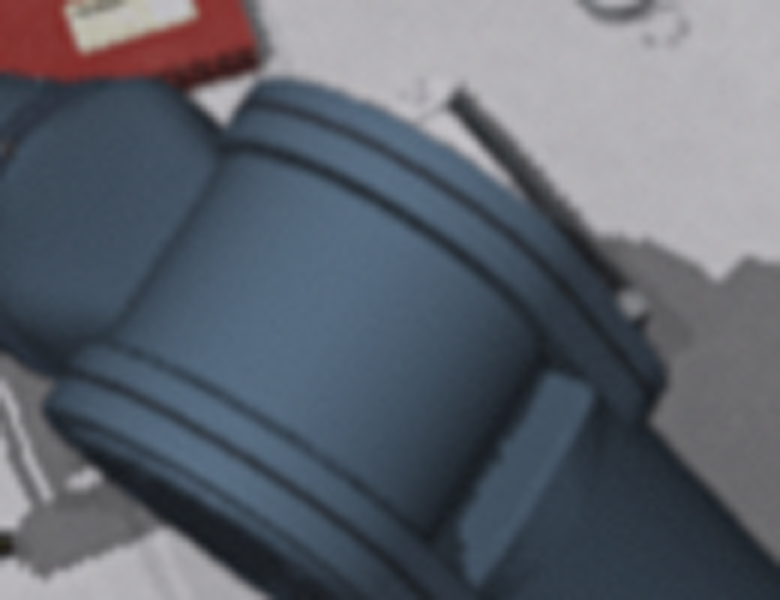

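Request:
{"api": "jog_arm", "payload": {"motion": [[1,0,0,-15,0,0,0],[1,1.5,-1,-40,0,0,0],[1,1.5,-1,-65,0,0,0],[1,1.5,-1,-90,0,0,0],[1,1.5,-1,-110,0,0,0],[1,1.5,-1,-125,0,0,0],[1,1.5,-1,-135,0,0,0],[1,1.5,-1,-141,0,0,0],[1,1.5,-1,-145,0,0,0],[1,1.5,-1,-145,0,0,0]]}}

```text
t: 3.25
ee_pos: [502.1, 298.1, 169.7]
tool_rot: [3.141, -0.0, 1.555]
contact_force: [-0.6, -0.2, 1.1]
width: 1.002
```

Request:
{"api": "jog_arm", "payload": {"motion": [[-1,0,0,0,0,0,0],[-1,0,0,0,0,0,0],[-1,0,0,0,0,0,0],[-1,0,0,0,0,0,0],[-1,0,0,0,0,0,0],[-1,0,0,0,0,0,0],[-1,0,0,0,0,0,0],[-1,0,0,0,0,0,0],[-1,0,0,0,0,0,0],[-1,0,0,0,0,0,0]], "force": 15}}

```text
t: 4.25
ee_pos: [502.0, 298.1, 169.7]
tool_rot: [3.142, 0.0, 1.555]
contact_force: [-0.4, -0.5, -0.3]
width: 0.158
```

Request:
{"api": "jog_arm", "payload": {"motion": [[-1,0,0,20,0,0,0],[-1,0,0,60,0,0,0],[-1,-5,-20,100,0,0,-6],[-1,-15,-60,140,0,0,-14],[-1,-25,-100,170,0,0,-22],[-1,-35,-140,190,0,0,-30],[-1,-45,-180,200,0,0,-38],[-1,-55,-220,200,0,0,-46],[-1,-65,-260,200,0,0,-54],[-1,-72,-290,200,0,0,-62]]}}

```text
t: 5.25
ee_pos: [428.9, 5.7, 369.9]
tool_rot: [-3.141, -0.0, 0.465]
contact_force: [-0.3, 0.1, 0.1]
width: 0.158
```

Request:
{"api": "jog_arm", "payload": {"motion": [[-1,-3,-12,0,0,0,-8],[-1,-5,-18,0,0,0,-14],[-1,-5,-18,0,0,0,-16],[-1,-5,-18,0,0,0,-16],[-1,-5,-18,0,0,0,-16],[-1,-5,-18,0,0,0,-16],[-1,-5,-18,0,0,0,-16],[-1,-5,-18,0,0,0,-16],[-1,-5,-18,0,0,0,-16],[-1,-5,-18,0,0,0,-16]]}}

```text
t: 6.25
ee_pos: [425.0, -9.9, 369.7]
tool_rot: [3.142, -0.0, 0.193]
contact_force: [-0.7, 0.3, -0.4]
width: 0.158
```

```bash
python3 - <<'E'
from h import *
o=arm.get_obs(); print(o['t'],o['ee_pos'],o['tool_rot'],o['qpos'],o['width'])
np.save('o2.npy',np.r_[o['ee_pos'],o['tool_rot']])
save('w2',arm.capture('wrist'))
E
```

```text
6.25 [425.04447851  -9.90588664 369.71407388] [ 3.14159195e+00 -4.41826961e-06  1.93360480e-01] [-0.78524104  0.26053172  0.81920502  2.17004575 -0.26311733  0.80898742
 -1.17679133] 0.15831203461431018
```

View pics/w2.png

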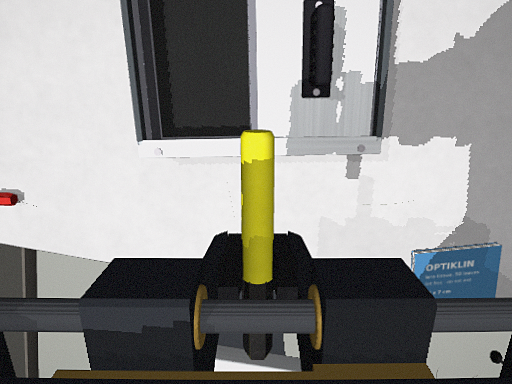

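The wrist view shows the tray at left, the cover and black grip at right (grip columns 303-334), the near lip along row ~150 from (139,157) to (380,153), and the pen held between the fingers.

```bash
python3 - <<'E'
from h import *
v=np.load('o2.npy'); c=cam('wrist',dict(ee_pos=v[:3],tool_rot=v[3:]))
im=cv2.imread('pics/w2.png'); g=cv2.cvtColor(im,cv2.COLOR_BGR2GRAY).astype(int)
# refine lip left/right ends & inner edge; grip columns; end stop outer edges
for r in (148,): print('lip row',r,g[r,130:150],g[r,368:392])
for r in (20,50,80): print(r,'tray/cover',g[r,240:256],'grip',g[r,296:342:2])
for col in (170,200,300,340): print(col,g[130:170:2,col])
P=[[139,157],[380,153],[137,140],[381,137]]
W=onz(c,P,46); print(W); d=W[0]-W[1]; print(np.linalg.norm(d),np.degrees(np.arctan2(d[1],d[0])))
m=(W[0]+W[1])/2; a=np.arctan2(d[1],d[0]); yd=np.array([np.cos(a),np.sin(a)]); xd=np.array([yd[1],-yd[0]])
print('caddy centre est',m[:2]+92*xd)
G=onz(c,[[303,30],[334,30],[303,60],[334,60]],76);print('griptop',G)
C=onz(c,[[248,20],[248,120]],39);print('cover edge',C)
for nm,X in(('grip',G),('cov',C)): print(nm,(X[:,:2]-(m[:2]+92*xd))@np.c_[xd,yd])
E
```

```text
lip row 148 [236 235 234 234 235 232 233 232 240 240 237 238 239 238 238 238 240 239
 239 240] [174 175 172 177 173 174 177 177 174 178 174 175 171 225 231 228 225 226
 225 224 223 235 236 233]
20 tray/cover [ 48  40  43  42  49  40  40  80 166 153 155 152 153 150 149 158] grip [234 237 238 202  26  42  37  28  12  22  26  41  44  44  41  45  43  29
  28 149 180 180 176]
50 tray/cover [ 45  47  45  51  41  45  46  43  97 153 156 155 152 157 150 137] grip [238 236 245 143  40  37  48  19  11  12  31  39  46  41  44  37  46  26
  66 169 157 157 159]
80 tray/cover [ 51  46  49  49  45  47  46  46  57 111 140 156 160 154 156 151] grip [241 205 191  33  24  18  21  16  14  22  24  37  37  37  40  31  33  22
 163 162 185 241 244]
170 [ 27  25  20  18  74 238 240 238 238 240 238 239 239 245 226 232 235 235
 232 233]
200 [ 25  29  25  61  48 247 240 238 239 239 239 240 238 238 225 224 223 237
 232 235]
300 [184 187 185 181 177 184 181 180 181 179 177 182 171 222 227 227 233 235
 235 235]
340 [178 181 178 158 180 178 168 175 183 177 173 172 155 230 226 226 235 236
 238 236]
[[ 417.4316082   102.01134495   46.        ]
 [ 465.00266027 -119.19584582   46.        ]
 [ 433.10023109  105.29654398   46.        ]
 [ 479.54415245 -115.6244884    46.        ]]
226.26450504694103 102.13672869438425
caddy centre est [531.1608112   10.75031851]
griptop [[547.98845325 -21.16350047  76.        ]
 [552.63991354 -44.31677539  76.        ]
 [527.10259958 -26.11773986  76.        ]
 [531.85070372 -49.81958309  76.        ]]
cover edge [[553.10424133  23.45363053  39.        ]
 [470.09303123   7.75971055  39.        ]]
grip [[  9.74179083 -34.73843535]
 [  9.42141719 -58.35215135]
 [-11.7188417  -35.19078798]
 [-12.06006553 -59.36112997]]
cov [[ 24.12377696   7.80587263]
 [-60.33159473   9.91545074]]
```

Request:
{"api": "jog_arm", "payload": {"motion": [[-1,15,14,-5,0,0,0.5],[-1,40,36,-20,0,0,0.5],[-1,65,60,-40,0,0,0.5],[-1,84,77,-65,0,0,0.5],[-1,92,84,-90,0,0,0.5],[-1,92,84,-110,0,0,0.5],[-1,92,84,-125,0,0,0.5],[-1,92,84,-135,0,0,0.5],[-1,92,84,-140,0,0,0.5],[-1,92,84,-140,0,0,0.5]]}}

```text
t: 7.3
ee_pos: [517.0, 73.8, 229.7]
tool_rot: [-3.142, 0.0, 0.202]
contact_force: [-0.3, 0.2, -0.2]
width: 0.156
```

Request:
{"api": "jog_arm", "payload": {"motion": [[-1,0,0,-5,0,0,0],[-1,0,0,-13,0,0,0],[-1,0,0,-21,0,0,0],[-1,0,0,-29,0,0,0],[-1,0,0,-36,0,0,0],[-1,0,0,-42,0,0,0],[-1,0,0,-47,0,0,0],[-1,0,0,-51,0,0,0],[-1,0,0,-53,0,0,0],[-1,0,0,-53,0,0,0]]}}

```text
t: 8.3
ee_pos: [517.0, 74.1, 176.5]
tool_rot: [3.142, 0.0, 0.202]
contact_force: [0.2, -0.3, -0.5]
width: 0.158
```

Request:
{"api": "jog_arm", "payload": {"motion": [[-0.4,0,0,0,0,0,0],[-0.4,0,0,0,0,0,0],[-0.4,0,0,0,0,0,0],[-0.4,0,0,0,0,0,0],[-0.4,0,0,5,0,0,0],[-0.4,0,0,15,0,0,0],[-0.4,0,0,30,0,0,0],[-0.4,0,0,45,0,0,0],[-0.4,0,0,65,0,0,0],[-0.4,0,0,80,0,0,0]]}}

```text
t: 9.3
ee_pos: [517.3, 74.1, 258.9]
tool_rot: [-3.141, -0.002, 0.202]
contact_force: [0.2, -0.4, 0.2]
width: 0.298
```

Request:
{"api": "jog_arm", "payload": {"motion": [[-0.4,-12,-12,20,0,0,0],[-0.4,-32,-32,45,0,0,0],[-0.4,-55,-56,65,0,0,0],[-0.4,-72,-74,78,0,0,0],[-0.4,-80,-82,85,0,0,0],[-0.4,-80,-82,85,0,0,0],[-0.4,-80,-82,85,0,0,0],[-0.4,-80,-82,85,0,0,0],[-0.4,-80,-82,85,0,0,0],[-0.4,-80,-82,85,0,0,0]]}}

```text
t: 10.3
ee_pos: [437.3, -7.5, 341.3]
tool_rot: [3.141, 0.001, 0.203]
contact_force: [-0.7, -0.2, 0.9]
width: 0.302
```

```bash
python3 - <<'E'
from h import *
o=arm.get_obs(); print(o['t'],o['ee_pos'],o['tool_rot'],o['width'])
c=cam('wrist',o); im=arm.capture('wrist'); save('w3',im)
m=cv2.inRange(cv2.cvtColor(im,cv2.COLOR_RGB2HSV),(22,110,60),(35,255,255)); p=cv2.findNonZero(m); r=cv2.minAreaRect(p); print(r)
np.save('o3.npy',np.r_[o['ee_pos'],o['tool_rot']])
E
```

```text
10.3 [437.29069387  -7.50655812 341.31231081] [3.14109770e+00 8.55545955e-04 2.02763604e-01] 0.30212315800712614
((271.5, 189.5), (379.0, 379.0), -0.0)
```

View pics/w3.png

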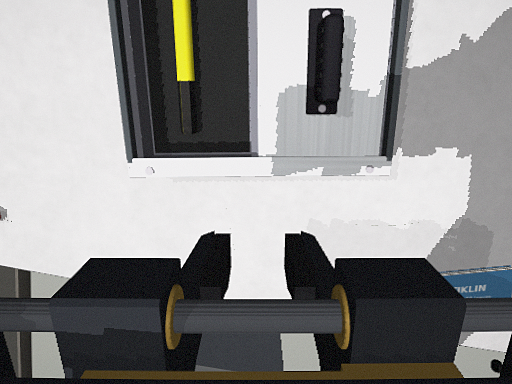

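The pen lies in the tray, with its end at (187,132). The grip's foot pad spans columns 308-342 and rows 9-113.

```bash
python3 - <<'E'
from h import *
v=np.load('o3.npy'); c=cam('wrist',dict(ee_pos=v[:3],tool_rot=v[3:]))
print('pad',onz(c,[[325,61],[308,61],[342,61],[327,9],[322.5,113]],43))
print('gripbar top',onz(c,[[317,55],[343,55],[330,57]],76))
W=onz(c,[[131,176],[391,173]],46); print('lip',W,np.degrees(np.arctan2(*(W[0]-W[1])[[1,0]])))
print('pen end',onz(c,[187,132],13))
E
```

```text
pad [[542.60426655 -40.70402956  43.        ]
 [539.83218529 -27.50599903  43.        ]
 [545.39137186 -53.91576744  43.        ]
 [578.98277049 -32.58308109  43.        ]
 [503.1351194  -49.15383576  43.        ]]
gripbar top [[541.53532968 -28.52647889  76.        ]
 [545.27185101 -46.24198931  76.        ]
 [542.14022233 -37.72270846  76.        ]]
lip [[ 418.01216519  100.2257045    46.        ]
 [ 466.35661427 -119.81131107   46.        ]] 102.39159777570248
pen end [[459.89639572  63.90526312  13.        ]]
```

Request:
{"api": "jog_arm", "payload": {"motion": [[0.1,15,-5,0,0,0,0.5],[0.1,45,-13,-5,0,0,0.5],[0.1,75,-22,-20,0,0,0.5],[0.1,97,-29,-40,0,0,0.5],[0.1,104.5,-31,-65,0,0,0.5],[0.1,104.5,-31,-88,0,0,0.5],[0.1,104.5,-31,-105,0,0,0.5],[0.1,104.5,-31,-118,0,0,0.5],[0.1,104.5,-31,-125,0,0,0.5],[0.1,104.5,-31,-126.5,0,0,0.5]]}}

```text
t: 11.35
ee_pos: [541.4, -38.9, 214.7]
tool_rot: [-3.141, 0.001, 0.211]
contact_force: [0.5, -0.1, 0.0]
width: 0.549
```

Request:
{"api": "jog_arm", "payload": {"motion": [[-1,0,0,0,0,0,0],[-1,0,0,0,0,0,0],[-1,0,0,0,0,0,0],[-1,0,0,0,0,0,0],[-1,0,0,0,0,0,0],[-1,0,0,0,0,0,0],[-1,0,0,0,0,0,0],[-1,0,0,0,0,0,0],[-1,0,0,0,0,0,0],[-1,0,0,0,0,0,0]], "force": 15}}

```text
t: 12.35
ee_pos: [541.8, -39.1, 215.6]
tool_rot: [3.141, -0.001, 0.211]
contact_force: [-0.3, -0.2, 5.1]
width: 0.158
```

Request:
{"api": "jog_arm", "payload": {"motion": [[-1,-1,4,0,0,0,0],[-1,-3,14,0,0,0,0],[-1,-5.5,26,0,0,0,0],[-1,-8,38,0,0,0,0],[-1,-10.5,50,0,0,0,0],[-1,-13,62,0,0,0,0],[-1,-15,72,0,0,0,0],[-1,-17,81,0,0,0,0],[-1,-18.5,87,0,0,0,0],[-1,-19,90,0,0,0,0]]}}

```text
t: 13.35
ee_pos: [522.2, 52.6, 215.6]
tool_rot: [-3.141, -0.0, 0.212]
contact_force: [-1.1, -2.3, 8.1]
width: 0.157
```

Request:
{"api": "jog_arm", "payload": {"motion": [[-1,0,1,0,0,0,0],[-1,-0.5,2,0,0,0,0],[-1,-0.5,3,0,0,0,0],[-1,-1,4,0,0,0,0],[-1,-1,5,0,0,0,0],[-1,-1.5,6,0,0,0,0],[-1,-1.5,7,0,0,0,0],[-1,-1.5,8,0,0,0,0],[-1,-2,9,0,0,0,0],[-1,-2,10,0,0,0,0]]}}

```text
t: 14.35
ee_pos: [520.2, 61.9, 215.5]
tool_rot: [-3.141, 0.0, 0.211]
contact_force: [-1.0, -2.8, 9.3]
width: 0.16
```

Request:
{"api": "jog_arm", "payload": {"motion": [[-1,0,1,0,0,0,0],[-1,-0.5,2,0,0,0,0],[-1,-0.5,3,0,0,0,0],[-1,-1,4,0,0,0,0],[-1,-1,5,0,0,0,0],[-1,-1,5,0,0,0,0],[-1,-1,5,0,0,0,0],[-1,-1,5,0,0,0,0],[-1,-1,5,0,0,0,0],[-1,-1,5,0,0,0,0]]}}

```text
t: 15.35
ee_pos: [519.5, 65.0, 215.6]
tool_rot: [3.139, -0.001, 0.21]
contact_force: [0.4, -7.7, 6.5]
width: 0.16
```

Request:
{"api": "jog_arm", "payload": {"motion": [[-1,0,1,0,0,0,0],[-1,-0.5,2,0,0,0,0],[-1,-0.5,3,0,0,0,0],[-1,-0.5,3,0,0,0,0],[-1,-0.5,3,0,0,0,0],[-1,-0.5,3,0,0,0,0],[-1,-0.5,2,0,0,0,0],[-1,0,0,0,0,0,0],[-1,0,-1,0,0,0,0],[-1,0,-1,0,0,0,0]]}}

```text
t: 16.35
ee_pos: [519.5, 64.7, 215.5]
tool_rot: [3.14, -0.001, 0.21]
contact_force: [1.0, -6.3, 6.5]
width: 0.16
```

Request:
{"api": "jog_arm", "payload": {"motion": [[0.1,0,0,0,0,0,0],[0.1,0,0,0,0,0,0],[0.1,0,0,0,0,0,0],[0.1,0,0,0,0,0,0],[0.1,0,0,0,0,0,0],[0.1,0,0,5,0,0,0],[0.1,0,0,15,0,0,0],[0.1,0,0,30,0,0,0],[0.1,0,0,50,0,0,0],[0.1,0,0,70,0,0,0]]}}

```text
t: 17.35
ee_pos: [519.6, 64.9, 287.0]
tool_rot: [3.142, -0.001, 0.21]
contact_force: [0.1, -0.1, 0.6]
width: 0.548
```

Request:
{"api": "jog_arm", "payload": {"motion": [[1,-3,-15,20,0,0,4],[1,-9,-50,45,0,0,9],[1,-17,-95,65,0,0,14],[1,-25,-140,73,0,0,20],[1,-33,-185,73,0,0,25],[1,-41,-230,73,0,0,30],[1,-49,-275,73,0,0,35],[1,-57,-320,73,0,0,40],[1,-63,-360,73,0,0,45],[1,-67,-395,73,0,0,48]]}}

```text
t: 18.35
ee_pos: [451.3, -332.5, 359.7]
tool_rot: [3.14, 0.001, 1.049]
contact_force: [1.0, -0.0, -0.5]
width: 1.001
```

Request:
{"api": "jog_arm", "payload": {"motion": [[1,-2,-20,0,0,0,0],[1,-3,-34,0,0,0,0],[1,-3,-39,0,0,0,0],[1,-3,-39,0,0,0,0],[1,-3,-39,0,0,0,0],[1,-3,-39,0,0,0,0],[1,-3,-39,0,0,0,0],[1,-3,-39,0,0,0,0],[1,-3,-39,0,0,0,0],[1,-3,-39,0,0,0,0]]}}

```text
t: 19.35
ee_pos: [449.5, -368.9, 358.2]
tool_rot: [-3.142, 0.0, 1.049]
contact_force: [0.1, -0.5, -0.2]
width: 1.002
```

```bash
python3 - <<'E'
from h import *
o=arm.get_obs(); print(o['t'],o['ee_pos'],o['tool_rot'],o['qpos'],o['width'])
a=arm.capture('wrist'); np.save('o4.npy',np.r_[o['ee_pos'],o['tool_rot']])
b=arm.capture('side'); save('side4',b)
out=np.zeros((384,800,3),np.uint8); out[:,:512]=a; out[:288,515:800]=cv2.resize(b[155:250,225:319],(285,288),interpolation=cv2.INTER_CUBIC)
save('m4',out)
E
```

```text
19.35 [ 449.54265139 -368.85601362  358.21645899] [-3.14157302e+00  5.89595412e-06  1.04854240e+00] [ 0.19421442  0.52737082  0.56621895  1.79235888 -0.34564547  0.92200524
  0.38850132] 1.0020551232738815
```

View pics/m4.png

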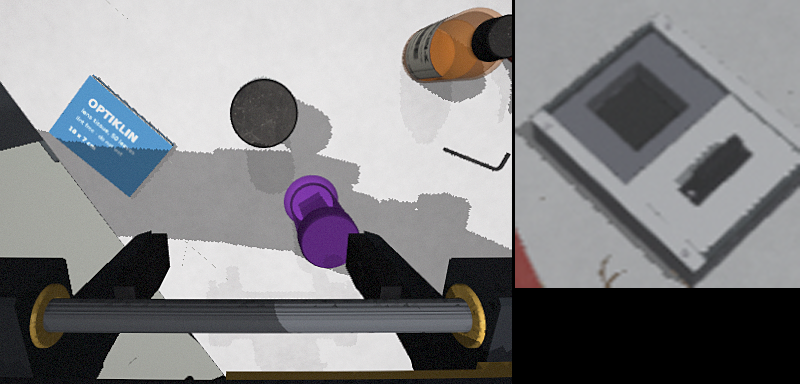

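The wrist view shows the jar's black lid at (264,113), radius ~34 px, with the purple look-alike at (325,230) and amber at (450,45). In the side crop the cover is at its stop over the tray and the well is open.

```bash
python3 - <<'E'
from h import *
v=np.load('o4.npy'); c=cam('wrist',dict(ee_pos=v[:3],tool_rot=v[3:]))
im=cv2.imread('pics/m4.png')[:,:512]; g=cv2.cvtColor(im,cv2.COLOR_BGR2GRAY)
m=(g<75).astype(np.uint8)[60:170,210:320]; k,l,s,ce=cv2.connectedComponentsWithStats(m); i=1+s[1:,4].argmax(); print(s[i],ce[i]+[210,60])
uv=s[i,:2]+s[i,2:4]/2-.5+[210,60]
print('jar',onz(c,[uv,ce[i]+[210,60]],102)); 
print('purple lid',onz(c,[329,237],110),'base',onz(c,[311,201],5))
s=cam('side'); P=np.array([[590,62],[690,102],[647,150],[587,102],[635,65]]);P=(P-[515,0])*[94/285,95/288]+[225,155]
print('well floor-ish block centre', onz(s,(np.array([637,107])-[515,0])*[94/285,95/288]+[225,155],5))
E
```

```text
[  20   19   68   69 3132] [263.21328225 111.61302682]
jar [[ 482.52943873 -319.24198015  102.        ]
 [ 482.82385373 -318.31502675  102.        ]]
purple lid [[ 480.54195103 -423.46585349  110.        ]] base [[ 479.45492374 -431.27272461    5.        ]]
well floor-ish block centre [[533.85389185 -54.08056109   5.        ]]
```

```bash
python3 - <<'E'
from h import *
im=cv2.imread('pics/side4.png'); s=cam('side')
cv2.imwrite('pics/c5.png',cv2.resize(im[155:250,222:328],(742,665),interpolation=cv2.INTER_CUBIC)[:600])
a=np.radians(12); yd=np.array([-np.sin(a),np.cos(a)]);xd=np.array([np.cos(a),np.sin(a)])
C=np.array([531,11.2])
for nm,z,y0,h in(('well rim',34,-55,38),('well floor',5,-55,38)):
    X=[np.r_[C+sx*h*xd+(y0+sy*h)*yd,z] for sx,sy in((-1,-1),(1,-1),(1,1),(-1,1))]
    print(nm,((proj(s,X)-[222,155])*7).round())
X=[np.r_[C+sx*92*xd+sy*114*yd,46] for sx,sy in((-1,-1),(1,-1),(1,1),(-1,1))]
print('outer',((proj(s,X)-[222,155])*7).round())
E
```

```text
well rim [[302. 139.]
 [179. 241.]
 [300. 351.]
 [423. 244.]]
well floor [[301. 173.]
 [181. 273.]
 [299. 381.]
 [420. 276.]]
outer [[354.  28.]
 [ 54. 273.]
 [433. 628.]
 [732. 345.]]
```

View pics/c5.png

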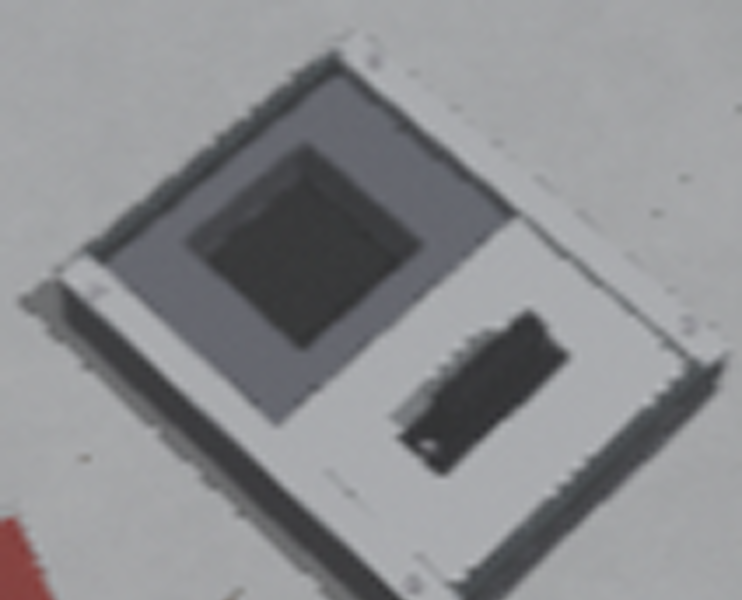

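The side crop shows the well rim corners at (305,145), (182,242), (303,350) and (423,243). All are within 1 source pixel of the prediction from the stop position, so the well centre is (542.5, -42.5). Next is the jar.

Request:
{"api": "jog_arm", "payload": {"motion": [[1,8,12,0,0,0,0],[1,22,35,0,0,0,0],[1,31,48,-5,0,0,0],[1,32.5,50,-20,0,0,0],[1,32.5,50,-40,0,0,0],[1,32.5,50,-60,0,0,0],[1,32.5,50,-80,0,0,0],[1,32.5,50,-95,0,0,0],[1,32.5,50,-108,0,0,0],[1,32.5,50,-118,0,0,0]]}}

```text
t: 20.45
ee_pos: [481.7, -319.1, 239.0]
tool_rot: [-3.141, 0.0, 1.048]
contact_force: [-0.1, -0.1, -0.4]
width: 0.998
```

Request:
{"api": "jog_arm", "payload": {"motion": [[1,0,0,-8,0,0,0],[1,0,0,-15,0,0,0],[1,0,0,-21,0,0,0],[1,0,0,-25,0,0,0],[1,0,0,-25,0,0,0],[0.5,0,0,-25,0,0,0],[0.4,0,0,-25,0,0,0],[0.3,0,0,-25,0,0,0],[0,0,0,-25,0,0,0],[-1,0,0,-25,0,0,0]], "force": 15}}

```text
t: 21.45
ee_pos: [482.1, -319.0, 215.3]
tool_rot: [3.141, 0.0, 1.049]
contact_force: [1.4, -0.9, 0.3]
width: 0.568
```

Request:
{"api": "jog_arm", "payload": {"motion": [[-1,0,0,0,0,0,0],[-1,0,0,0,0,0,0],[-1,0,0,0,0,0,0],[-1,0,0,0,0,0,0],[-1,0,0,0,0,0,0],[-1,0,0,1,0,0,0],[-1,0,0,4,0,0,0],[-1,0,0,9,0,0,0],[-1,0,0,15,0,0,0],[-1,0,0,20,0,0,0]]}}

```text
t: 22.45
ee_pos: [482.0, -319.0, 235.9]
tool_rot: [3.141, 0.0, 1.048]
contact_force: [-0.6, -0.4, -2.8]
width: 0.549
```

The width of 48 mm matches the lid rather than the 59 mm body, though the weight is felt. I'll look before moving on.

```bash
python3 - <<'E'
from h import *
o=arm.get_obs(); print(o['t'],o['ee_pos'],o['contact_force'],o['wrist_torque'],o['width'])
a=arm.capture('wrist'); save('w6',a); b=arm.capture('side'); c=arm.capture('scene'); save('side6',b); save('scene6',c)
out=np.zeros((600,800,3),np.uint8)
out[:300,:400]=cv2.resize(a,(400,300)); out[:300,400:800]=cv2.resize(b[60:165,170:310],(400,300),interpolation=cv2.INTER_CUBIC)
out[300:600,:400]=cv2.resize(c[120:225,280:420],(400,300),interpolation=cv2.INTER_CUBIC)
save('m6',out)
E
```

```text
22.45 [ 482.00330641 -318.98393864  235.86547127] [-0.64164476 -0.42871577 -2.78654925] [-0.08859752  0.12039286 -0.05799213] 0.549109405399167
```

View pics/m6.png

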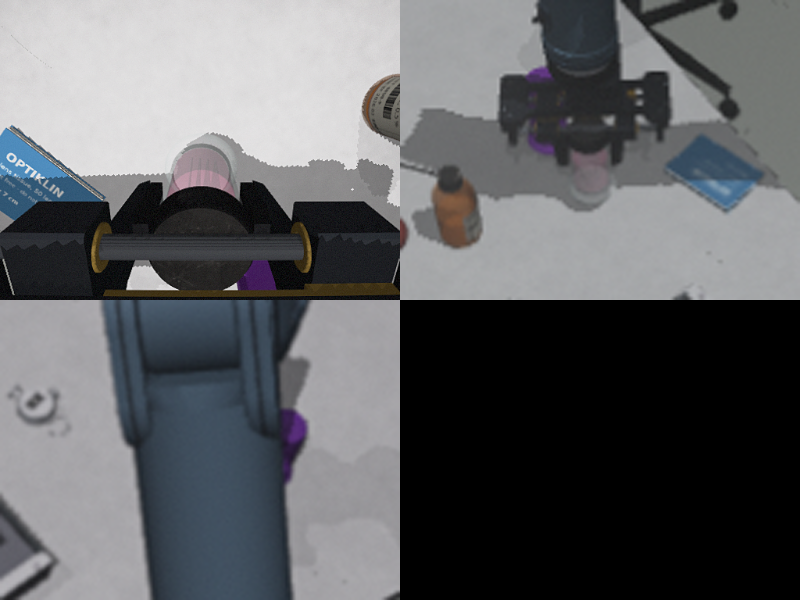

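```bash
python3 - <<'E'
from h import *
o=arm.get_obs(); c=cam('wrist',o); s=cam('side')
t=np.linspace(0,2*np.pi,361)
def ell(c,r,z,xy=(482,-319)):
    p=proj(c,np.c_[xy[0]+r*np.cos(t),xy[1]+r*np.sin(t),0*t+z]); return np.r_[p.min(0),p.max(0)].round(1)
for dz in (0,10,20):
    print(dz,'wrist in m6 px: lidtop',ell(c,24,102+dz)*.78125,'base',ell(c,29.5,dz)*.78125,'base24',ell(c,24,dz)*.78125)
    b=ell(s,29.5,dz)-[170,60,170,60]; print('   side m6 base',b*400/140+[400,0,400,0])
# grasp-plane pad pixel
g=cv2.cvtColor(cv2.imread('pics/w6.png'),cv2.COLOR_BGR2GRAY)
E
```

```text
0 wrist in m6 px: lidtop [153.90625  181.796875 248.28125  263.515625] base [167.890625 125.9375   234.296875 188.671875] base24 [174.0625  132.1875  228.125   183.28125]
   side m6 base [568.         178.28571429 616.         215.71428571]
10 wrist in m6 px: lidtop [150.234375 191.25     251.953125 277.8125  ] base [166.40625  128.515625 235.78125  193.75    ] base24 [172.890625 135.078125 229.296875 188.046875]
   side m6 base [567.71428571 173.14285714 615.71428571 210.85714286]
20 wrist in m6 px: lidtop [145.859375 202.421875 256.328125 294.453125] base [164.84375  131.328125 237.34375  199.140625] base24 [171.5625   138.125    230.625    193.359375]
   side m6 base [567.14285714 168.         615.42857143 205.71428571]
```

```bash
python3 - <<'E'
import cv2
im=cv2.imread('pics/w6.png'); cv2.imwrite('pics/c7.png',cv2.convertScaleAbs(cv2.resize(im[150:384,130:400],(690,598),interpolation=cv2.INTER_CUBIC),alpha=1.5,beta=20))
E
```

```text
(no output)
```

View pics/c7.png

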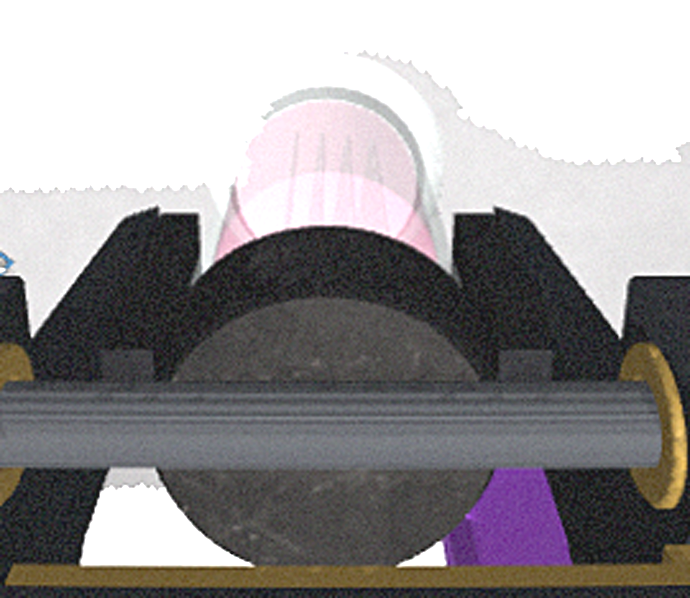

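The jar is lifted ~20 mm, upright and centred in the grip. The predicted and observed lid outlines agree. Its body is slimmer above a wide foot, so the 48 mm width is right. Carrying it to the well.

Request:
{"api": "jog_arm", "payload": {"motion": [[-1,0,0,8,0,0,0],[-1,0,3,22,0,0,0],[-1,3,12,36,0,0,0],[-1,8,35,48,0,0,0],[-1,15,67,54,0,0,0],[-1,23,104,54,0,0,0],[-1,31,142,54,0,0,0],[-1,39,180,54,0,0,0],[-1,47,215,54,0,0,0],[-1,53,243,54,0,0,0]]}}

```text
t: 23.6
ee_pos: [535.6, -72.5, 290.4]
tool_rot: [3.141, -0.002, 1.051]
contact_force: [0.5, -0.7, -1.8]
width: 0.548
```

Request:
{"api": "jog_arm", "payload": {"motion": [[-1,4,18,0,0,0,0],[-1,6,27,0,0,0,0],[-1,7.5,32,0,0,0,0],[-1,7.5,33.5,0,0,0,0],[-1,7.5,33.5,0,0,0,0],[-1,7.5,33.5,0,0,0,0],[-1,7.5,33.5,0,0,0,0],[-1,7.5,33.5,0,0,0,0],[-1,7.5,33.5,0,0,0,0],[-1,7.5,33.5,0,0,0,0]]}}

```text
t: 24.6
ee_pos: [542.5, -42.5, 289.2]
tool_rot: [-3.142, 0.0, 1.048]
contact_force: [0.2, 0.2, -2.7]
width: 0.551
```

Request:
{"api": "jog_arm", "payload": {"motion": [[-1,0,0,-5,0,0,0],[-1,0,0,-13,0,0,0],[-1,0,0,-22,0,0,0],[-1,0,0,-30,0,0,0],[-1,0,0,-37,0,0,0],[-1,0,0,-43,0,0,0],[-1,0,0,-48,0,0,0],[-1,0,0,-52,0,0,0],[-1,0,0,-56,0,0,0],[-1,0,0,-58,0,0,0]]}}

```text
t: 25.6
ee_pos: [542.5, -42.4, 230.9]
tool_rot: [-3.141, 0.0, 1.048]
contact_force: [-0.0, 0.5, -0.9]
width: 0.549
```

Request:
{"api": "jog_arm", "payload": {"motion": [[-1,0,0,-1,0,0,0],[-1,0,0,-2,0,0,0],[-1,0,0,-3,0,0,0],[-1,0,0,-4,0,0,0],[-1,0,0,-5,0,0,0],[-1,0,0,-6,0,0,0],[-1,0,0,-7,0,0,0],[-1,0,0,-8,0,0,0],[-1,0,0,-8,0,0,0],[-1,0,0,-8,0,0,0]]}}

```text
t: 26.6
ee_pos: [542.5, -42.4, 223.2]
tool_rot: [-3.142, 0.0, 1.049]
contact_force: [0.6, 0.2, -1.8]
width: 0.552
```

No contact so far, and the jar's foot is about 3 mm above the floor. I'll lower it the rest of the way.

Request:
{"api": "jog_arm", "payload": {"motion": [[-1,0,0,-0.5,0,0,0],[-1,0,0,-1,0,0,0],[-1,0,0,-1.5,0,0,0],[-1,0,0,-2,0,0,0],[-1,0,0,-2.5,0,0,0],[-1,0,0,-3,0,0,0],[-1,0,0,-3,0,0,0],[-1,0,0,-3,0,0,0],[-1,0,0,-3,0,0,0],[-1,0,0,-3,0,0,0]]}}

```text
t: 27.6
ee_pos: [542.6, -42.4, 220.3]
tool_rot: [3.142, -0.0, 1.048]
contact_force: [-1.5, -0.4, 1.6]
width: 0.55
```

Request:
{"api": "jog_arm", "payload": {"motion": [[0.2,0,0,0,0,0,0],[0.3,0,0,0,0,0,0],[0.5,0,0,0,0,0,0],[0.8,0,0,0,0,0,0],[0.8,0,0,0,0,0,0],[0.8,0,0,0,0,0,0],[0.8,0,0,4,0,0,0],[0.8,0,0,12,0,0,0],[0.8,0,0,24,0,0,0],[0.8,0,0,38,0,0,0]]}}

```text
t: 28.6
ee_pos: [542.5, -42.5, 259.4]
tool_rot: [3.142, 0.0, 1.048]
contact_force: [0.5, 0.6, -0.3]
width: 0.9
```

Request:
{"api": "jog_arm", "payload": {"motion": [[0.8,0,0,15,0,0,0],[0.8,0,0,35,0,0,0],[0.8,0,0,60,0,0,0],[0.8,0,0,90,0,0,0],[0.8,-10,-40,105,0,0,0],[0.8,-20,-80,110,0,0,0],[0.8,-30,-120,110,0,0,0],[0.8,-38,-150,110,0,0,0],[0.8,-42,-170,110,0,0,0],[0.8,-45,-180,110,0,0,0]]}}

```text
t: 29.6
ee_pos: [496.7, -224.6, 369.5]
tool_rot: [3.14, 0.0, 1.046]
contact_force: [0.8, -0.2, -0.6]
width: 0.902
```

```bash
python3 - <<'E'
from h import *
o=arm.get_obs(); print(o['t'],o['ee_pos'],o['contact_force'],o['width'])
w=arm.capture('wrist'); b=arm.capture('side'); c=arm.capture('scene')
out=np.zeros((600,800,3),np.uint8)
out[:600,:480]=cv2.resize(b[125:250,225:325],(480,600),interpolation=cv2.INTER_CUBIC)
out[:240,480:800]=cv2.resize(w,(320,240)); out[240:480,480:800]=cv2.resize(c,(320,240))
save('m8',out)
s=cam('side'); t=np.linspace(0,6.283,100)
for z,r in((107,24),(5,29.5)):
    p=proj(s,np.c_[542.5+r*np.cos(t),-42.5+r*np.sin(t),0*t+z]); p=(p-[225,125])*4.8; print(z,p.min(0),p.max(0))
E
```

```text
29.6 [ 496.69709256 -224.60541122  369.52763497] [ 0.76729295 -0.21024263 -0.58635101] 0.9022660151796965
107 [154.0759067  218.07899459] [232.99359682 285.3805546 ]
5 [146.65211614 293.69020817] [236.4140799  372.28302065]
```

View pics/m8.png

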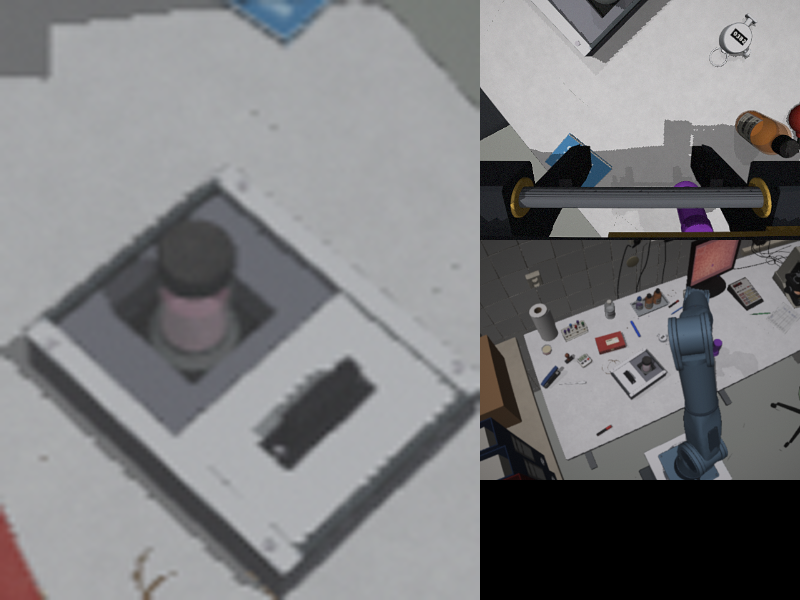

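The jar stands upright in the well. Its lid at (196,250) in the crop matches the predicted (194,252), its foot is inside the rim, and the cover is still at its stop. Handing in.

```bash
python3 -c "
from workcell import arm
print(arm.close_job())"
```

```text
the job is handed in; nothing more can be done
None
```

The caddy is packed and the job was handed in at about 30 s of the 64 s allowed. The hand-in gave no verdict.

- **Highlighter:** I laid it flat in the tray and let go. The wrist picture showed it in place before I moved the cover.
- **Cover:** I pushed it by the grip until it met its end stop, where the sideways force rose to about 8 N. The later side picture showed the well fully open, with its rim within 1 pixel of where that stop position predicts.
- **Jar:** I lowered it upright into the well, stopping when the force turned to about 1.6 N upward, then opened the fingers and backed away. In the last picture its lid was within about 2 enlarged-crop pixels of the predicted spot, and the cover had not moved.
- **Bystanders:** The amber bottle, short marker and purple jar were never touched. They are all visible in the last pictures, but I did not measure their positions again.

One check disagreed: the jar gripped at 48 mm instead of the stated 59 mm. The pictures suggest a slimmer body on a wide foot, and the jar was held centred and upright, so I carried on.

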